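# Load the specimen carrier under the dock's spring clip

### The arm

A 7-joint arm with a two-finger parallel gripper is mounted at the origin on the work surface. World frame = base frame: x ahead of the robot, y to its left, z up, the work surface at z = 0. Lengths are in mm, angles in rad, forces in N, time in s.
With the tool pointing down it reaches from about 400 to 875 mm from the base axis. Payload 6.5 kg.
Tool frame: the origin (TCP) lies at the very end of the fingers, on their centre line; the grasp point (between the pads) lies 19 mm behind it; z points along the fingers, y is the direction in which the jaws open and shut (so a half turn about z gives the same grasp; the last joint's range is limited). The gripper opens to 88 mm and grips with 3 to 60 N. Pads are 18 mm wide; open, the fingers measure 123 mm over their backs; the gripper's body (75 mm by 187 mm) begins 45 mm behind the grasp point.
Start: joints at [-1.191, 0.536, -0.004, 1.538, 0.003, 1.067, -0.071], TCP at [280.261, 586.467, 238.716] pointing down, gripper open.
Joint ranges: [-2.7, 2.7], [-0.37, 2.16], [-1.27, 1.26], [0.24, 2.4], [-1.31, 4.45], [0.19, 1.91], [-2.76, 2.76]. Speed limits (rad/s): [2.39, 2.39, 3.14, 3.14, 3.14, 3.14, 3.14].

### API

Orientations are given as a unit quaternion [w, x, y, z].
In Python, from plant import get_obs, snapshot, sign_off gives the robot as it stands.
- The arm moves only by the shell command python3 -m handwheel 'ROWS' [FORCE]. ROWS is JSON, a list of rows, each a list of 7 numbers: the turn, a rotation vector about the tool's x, y, z in degrees, then the shift along the tool's x, y, z in mm, then the closure, from 0 (fully open) to 1 (shut). A call has 1 to 20 rows; each row is the pose to reach, as a shift and turn from the pose commanded when the call began, along the tool's axes at that moment; what a row does not reach only later rows make up. A row lasts 1/8 s, in which the tool goes at most 62.5 mm and 10.7 degrees, less where a joint would pass 70% of its speed; a pose out of reach is approached as far as the arm can. A call with a gripper value outside its range is refused whole. The fingers move at their own pace and stop on an object; FORCE is the grip in N (left out, the last holds). Time passes only in rows, so rows that repeat a pose let the fingers close. It gives the time, the measured TCP pose, the force and the opening at its end, in the units of the state.
- get_obs(): the state, without advancing time (a new reading comes with each control period).
- snapshot(name): name is "scene" or "side" or "wrist"; returns a dict with "color" (384x512x3 uint8, red, green, blue), "depth" (384x512 float32, mm along the optical axis (not along the pixel's ray), 0 where there is no reading), "intrinsics" (3x3 intrinsics, pixels), "dist_coeffs" ([k1, k2, p1, p2, k3] as OpenCV has them; the pictures are not rectified), "R" (3x3) and "t" (3): a world point X has camera coordinates R X + t; the wrist camera has in their place "T_tool_cam" (4x4, takes a point from camera to tool coordinates, whose origin is the TCP and whose axes are the flange's). Camera axes: x right, y down, z forward; pixel columns grow to the right and rows downward; lengths in mm; the calibration is good to about 2 mm. A picture is of the moment at which its call begins: read the wrist's pose just before it.
- sign_off(): hands the job in, once; it reports no verdict.
The state is a dict: "time": time; "joint_positions": joint angles; "qd": joint speeds; "joint_efforts": joint torques, N m; "position": TCP position; "eef_rot": TCP orientation; "ft_force": force on the tool from outside, world axes, zero at the start; "wrist_torque": the same for the moment, N m; "opening": finger opening in mm.
Only numpy, scipy, OpenCV 4.12 (cv2) and the standard library are available. Lean on these libraries where they do the work, as an engineer would, in place of code of your own. Each camera call takes 0.05 s, during which the arm holds its last target.

### The job

Load the black specimen carrier that lies in the white dock: with the fingertips press it down hard on its orange pad until the sprung floor of the lane gives way, and, still pressing, slide it under the steel spring clip until its nose is fully home against the black end stop. Then let go so that the clip holds it. Nothing needs to be gripped: do not lift or tip the carrier, and leave everything else on the dock and bench where it is.

Things in the scene. Friction and masses are not known exactly. Their poses are not given: they have to be found in the camera images.
- dock: white dock fixed to the bench, base plate 250 x 200 x 8 mm; origin under its centre, z up, x = slide direction. An open lane runs along x at y = 0 between grey rails (63 mm apart, tops 30 mm above the bench). At the +x end a bridge (posts at x = 85 to 111, y = +-40 to 52 mm, 58 mm high) carries the spring clip. The lane's floor is a sprung bed (lift)
- carrier: black plate 110 (x) x 60 (y) x 14 (z) mm, 0.1 to 0.18 kg, loose in the lane, 1.5 mm play each side, slides easily; origin under its centre, x in the slide direction. Cross ridge at x = -10 to -4 mm, 50 mm wide, 5 mm high; round white window ahead of it. At the start its underside is 25 mm, its top 39 mm above the bench, its centre at dock x = -53 to -33 mm; home is +30 mm
- carrier_pad (a point): centre of the orange finger pad, 40 (x) x 50 mm, flush with the carrier's top just behind the ridge; it lies 31 mm behind the carrier's centre. A fingertip here can push forward against the ridge; at home the ridge is still 14 mm short of the clip
- carrier_nose (a point): middle of the lower front (+x) edge of the carrier, 55 mm ahead of its centre; meets the stop when home
- dock_stop (a point): middle of the face of the black end stop below the bridge, dock x = 85 mm, 25 mm above the bench
- lift (a joint): how far the aluminium bed is pressed down, m: 0 = up, its top 25 mm above the bench; 0.007 = on its hard stop, top 18 mm. It stays level. With the carrier on it, it begins to yield at about 6 N and is fully down at about 13 N. It must be about 4 mm down or more for the carrier's nose to pass below the clip
- clip (a joint): how far the clip is bent up, rad, 0 = at rest; 0.03 to 0.06 when it clamps the released carrier. It yields with 5 N plus 3 N per mm at the bend (clip_bend)
- clip_bend (a point): rounded lowest bend of the clip, midway between its two steel leaves (9 mm wide, at dock y = +-23.5 mm): dock x = 55 mm, underside 33 mm above the bench. Towards the carrier the leaves rise a little to free ends at dock x = 40 mm (underside 36, top 39 mm), which block a carrier not pressed down; behind, they rise to a hinge at dock x = 95 mm, 44 mm up
- vial: small jar with white cap, 26 mm diameter, 55 mm tall, standing loose on the dock's base plate to the left of the lane (seen in slide direction); origin under its centre
- tweezers: steel tweezers, 106 x 8 x 12 mm, lying loose on the dock's base plate to the right of the lane; origin under the middle
- spare_carrier: a second carrier of the same size, white with a blue pad, lying on the bench; not part of the job; origin under its centre
- beaker: empty glass beaker, 66 mm wide, 85 mm tall, on the bench; origin under its centre
- dish: shallow glass dish, 90 mm wide, 16 mm tall, on the bench; origin under its centre
- jar: amber jar with green cap, 60 mm wide, 75 mm tall, on the bench; origin under its centre
- slide_box: blue box 100 x 80 x 35 mm on the bench; origin under its centre
There are look-alikes about, which are no part of the job. Leave any yellow look-alike of the carrier alone.

How it is judged:
By the outcome, as a careful person would: the job done as asked, in the order asked, and still so for the second after the job is handed in, with the robot touching nothing.
It also fails if it takes over 32 s, if anything falls off the work surface, if the arm or the gripper's body presses on something with over 40 N, if the wrist force passes 120 N, or if a joint passes its speed limit or range.

## Working session

There is one attempt and no reset: what is moved stays moved. The work goes in short steps, Python scripts to look and compute and a shell command to move; the robot and the scene stay as the last step left them, time stands still between calls to the robot, and variables do not carry over. Pictures are saved under pics/ and viewed, and the job is handed in when it is done.

```bash
ls; mkdir -p pics; cat > h.py <<'E'
import numpy as np,cv2
from plant import get_obs,snapshot,sign_off
from scipy.spatial.transform import Rotation as Ro
def save(s,n): cv2.imwrite('pics/'+n,cv2.cvtColor(s['color'],cv2.COLOR_RGB2BGR))
def cam(s,o=None):
    if 'R' in s: return np.array(s['R']),np.array(s['t'])
    T=np.array(s['T_tool_cam']); q=o['eef_rot']
    W=np.eye(4);W[:3,:3]=Ro.from_quat([q[1],q[2],q[3],q[0]]).as_matrix();W[:3,3]=o['position']
    M=np.linalg.inv(W@T); return M[:3,:3],M[:3,3]
def ray(s,uv,z,o=None):
    R,t=cam(s,o)
    p=cv2.undistortPoints(np.array(uv,float).reshape(-1,1,2),np.array(s['intrinsics']),np.array(s['dist_coeffs'])).reshape(-1,2)
    d=np.c_[p,np.ones(len(p))]@R; c=-R.T@t
    return c+d*((z-c[2])/d[:,2])[:,None]
def proj(s,X,o=None):
    R,t=cam(s,o)
    return cv2.projectPoints(np.array(X,float).reshape(-1,1,3),cv2.Rodrigues(R)[0],t,np.array(s['intrinsics']),np.array(s['dist_coeffs']))[0].reshape(-1,2)
E
python3 - <<'E'
from h import *
import pickle
o=get_obs();print(o)
for n in ['scene','side','wrist']:
    s=snapshot(n);save(s,n+'0.png');pickle.dump((s,o),open(n+'0.pkl','wb'))
E
```

```text
pics
{'time': 0.0, 'joint_positions': array([-1.1911756 ,  0.53715906, -0.00442797,  1.53884133,  0.00257688,
        1.06731139, -0.07121738]), 'qd': array([ 0.00045022, -0.00053651,  0.00116698,  0.00051042, -0.00091433,
        0.00011382,  0.00040859]), 'joint_efforts': array([-4.25701255e-04, -5.71001136e+01,  9.90077332e-01, -2.51598501e+01,
       -5.64072642e-02,  1.78981695e-02,  1.56191609e-04]), 'position': array([280.03245063, 585.9127626 , 237.85618097]), 'eef_rot': array([-1.34782758e-04,  2.21052174e-01,  9.75261607e-01, -8.46044460e-04]), 'ft_force': array([-0.47577402, -0.4655667 , -0.15304797]), 'wrist_torque': array([ 0.00930357, -0.00535291, -0.00536483]), 'opening': 87.68521750106008}
```

View pics/scene0.png

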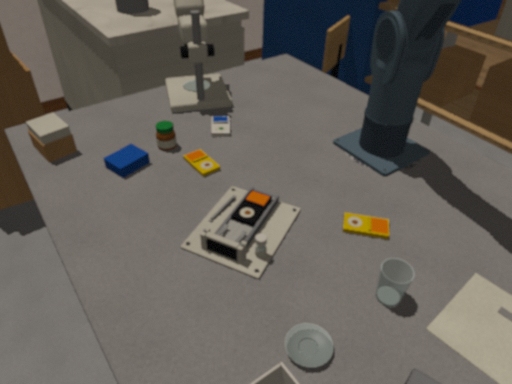

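View pics/side0.png

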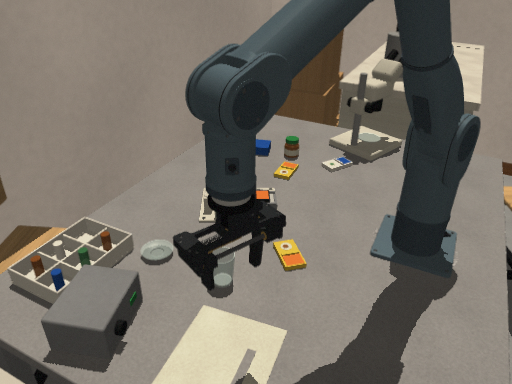

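View pics/wrist0.png

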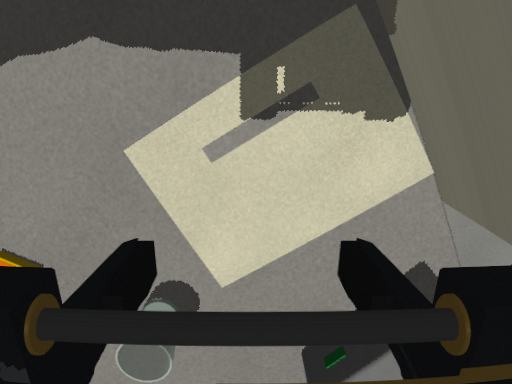

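The scene view shows three candidates: a black plate with an orange pad in the white dock at (250,207), and yellow plates at (202,162) and (367,226). The white and blue spare is at (221,125). The black one in the dock fits the description. I'll enlarge it to confirm.

```bash
python3 - <<'E'
from h import *
import pickle
s,o=pickle.load(open('scene0.pkl','rb'))
c=s['color'][180:276,176:304]
cv2.imwrite('pics/crop0.png',cv2.cvtColor(cv2.resize(c,(768,576),interpolation=cv2.INTER_CUBIC),cv2.COLOR_RGB2BGR))
hsv=cv2.cvtColor(s['color'],cv2.COLOR_RGB2HSV)
# orange pad
m=cv2.inRange(hsv,(3,180,120),(15,255,255));m[:,:225]=0;m[:,290:]=0
n,l,st,ce=cv2.connectedComponentsWithStats(m)
for i in range(1,n): print(st[i],ce[i],ray(s,ce[i],39))
print('cam',-cam(s)[0].T@cam(s)[1])
# base plate corners rough
print(ray(s,[(232,188),(300,211),(256,272),(185,240)],8).round(1))
E
```

```text
[246 191  24  14 186] [257.44623656 197.68817204] [[488.77511519  17.13116421  39.        ]]
[247 212   1   1   1] [247. 212.] [[540.39458145  45.85330919  39.        ]]
cam [958.57947597 639.22565109 705.19050593]
[[500.1 -82.6   8. ]
 [408.2  90.5   8. ]
 [613.6 186.    8. ]
 [694.6  16.3   8. ]]
```

View pics/crop0.png

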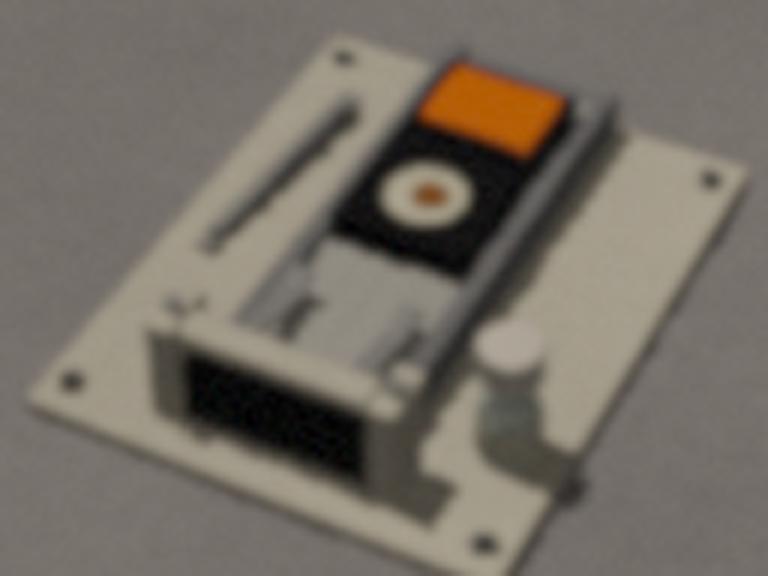

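```bash
python3 - <<'E'
from h import *
import pickle
s,o=pickle.load(open('wrist0.pkl','rb'))
np.set_printoptions(precision=3,suppress=True)
print(s['T_tool_cam'],s['intrinsics'])
q=o['eef_rot'];W=Ro.from_quat([q[1],q[2],q[3],q[0]]).as_matrix();print(W)
tgt=np.array([480,15,260]);print(W.T@(tgt-o['position']))
for yaw in [26]:
    c,si=np.cos(np.radians(yaw)),np.sin(np.radians(yaw))
    D=np.array([[c,si,0],[si,-c,0],[0,0,-1]])
    print(Ro.from_matrix(W.T@D).as_rotvec(degrees=True)); T=np.array(s['T_tool_cam']);print('camoffset world',D@T[:3,3],'axis',D@T[:3,2])
E
```

```text
[[  -0.      -0.953   -0.302   79.175]
 [   1.      -0.       0.001   -0.038]
 [  -0.001   -0.302    0.953 -145.313]
 [   0.       0.       0.       1.   ]] [[342.532   0.    246.853]
 [  0.    342.532 193.954]
 [  0.      0.      1.   ]]
[[-0.902  0.431 -0.001]
 [ 0.431  0.902 -0.002]
 [-0.    -0.002 -1.   ]]
[-426.587 -428.936  -21.363]
[ -0.046   0.113 128.458]
camoffset world [ 71.145  34.742 145.313] axis [-0.271 -0.133 -0.953]
```

```bash
python3 - <<'E'
from h import *
import pickle
s,o=pickle.load(open('wrist0.pkl','rb'))
q=o['eef_rot'];W=Ro.from_quat([q[1],q[2],q[3],q[0]]).as_matrix()
print(W.T@(np.array([505,28,270])-o['position']))
E
```

```text
[-443.53937709 -406.44453336  -31.39962288]
```

```bash
python3 -m handwheel '[[0,0,10,-35,-32,-3,0],[0,0,20,-70,-64,-5,0],[0,0,30,-105,-96,-8,0.3],[0,0,40,-140,-128,-10,0.5],[0,0,50,-175,-160,-12,1],[0,0,60,-210,-192,-15,1],[0,0,70,-245,-225,-18,1],[0,0,80,-280,-257,-20,1],[0,0,90,-315,-289,-23,1],[0,0,100,-350,-321,-25,1],[0,0,110,-385,-353,-28,1],[0,0,120,-420,-385,-30,1],[0,0,128.4,-443.5,-406.5,-31.5,1],[0,0,128.4,-443.5,-406.5,-31.5,1],[0,0,128.4,-443.5,-406.5,-31.5,1],[0,0,128.4,-443.5,-406.5,-31.5,1]]' 20
python3 - <<'E'
from h import *
import pickle
o=get_obs();print(o['time'],o['position'],o['eef_rot'],o['qd'].round(3),o['joint_positions'].round(2))
s=snapshot('wrist');save(s,'wrist1.png');pickle.dump((s,o),open('wrist1.pkl','wb'))
s=snapshot('side');save(s,'side1.png');pickle.dump((s,o),open('side1.pkl','wb'))
E
```

```text
time: 2.15
position: [504.8, 29.9, 270.0]
eef_rot: [-0.0, 0.974, 0.227, -0.0]
ft_force: [0.3, 1.0, -0.5]
opening: 0.6
2.15 [504.75577034  29.87360574 270.03945544] [-3.35543396e-04  9.73907316e-01  2.26945771e-01 -2.11923363e-04] [ 0.001 -0.     0.003  0.     0.    -0.001 -0.002] [-0.69  0.29  0.66  1.91 -0.21  1.01 -1.05]
```

View pics/wrist1.png

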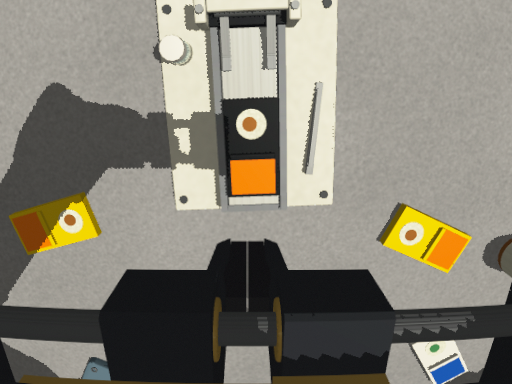

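The wrist view shows the dock head-on. The pad is at about (253,177), the window at (251,124) and the clip leaf ends at (226,70) and (270,68). Two yellow look-alikes lie well outside at (58,222) and (427,238).

```bash
python3 - <<'E'
from h import *
import pickle
np.set_printoptions(precision=2,suppress=True)
s,o=pickle.load(open('wrist1.pkl','rb'))
hsv=cv2.cvtColor(s['color'],cv2.COLOR_RGB2HSV)
m=cv2.inRange(hsv,(3,180,100),(16,255,255));m[:,:215]=0;m[:,290:]=0;m[:145]=0;m[215:]=0
c=max(cv2.findContours(m,0,1)[0],key=cv2.contourArea)
P=ray(s,c.reshape(-1,2),39,o)
r=cv2.minAreaRect(P[:,:2].astype(np.float32));print('pad',r)
pad=np.array(r[0])
w=cv2.inRange(hsv,(0,0,150),(179,90,255));w[:,:230]=0;w[:,272:]=0;w[:105]=0;w[145:]=0
cw=max(cv2.findContours(w,0,1)[0],key=cv2.contourArea)
Q=ray(s,cw.reshape(-1,2),39,o);win=np.array(cv2.minEnclosingCircle(Q[:,:2].astype(np.float32))[0]);print('win',win,np.degrees(np.arctan2(*(win-pad)[::-1])),np.linalg.norm(win-pad))
# base screws at z=8
S=ray(s,[(183.5,200),(323.5,195),(165.5,9),(327,3)],8,o)[:,:2]
print('screws',S,'mean',S.mean(0)); 
print('base rear corners',ray(s,[(176,209),(332,205)],8,o))
d=(S[2]+S[3]-S[0]-S[1]);print('yaw',np.degrees(np.arctan2(d[1],d[0])),np.linalg.norm(d)/2)
# leaf ends
print('leaf ends',ray(s,[(227,72),(271,69)],38,o))
c=s['color'][0:215,150:345];cv2.imwrite('pics/crop1.png',cv2.cvtColor(cv2.resize(c,None,fx=2.75,fy=2.75,interpolation=cv2.INTER_CUBIC),cv2.COLOR_RGB2BGR))
print(s['depth'][177,253],s['depth'][90,250])
# depth to world check
R,t=cam(s,o)
for u,v in [(253,177),(245,145),(250,90),(171,150),(290,130)]:
    p=cv2.undistortPoints(np.array([[[u,v]]],float),s['intrinsics'],np.array(s['dist_coeffs'])).ravel()
    print((u,v),R.T@(np.array([*p,1])*s['depth'][v,u]-t))
E
```

```text
pad ((488.7347412109375, 15.724594116210938), (41.17877960205078, 51.107574462890625), 28.449867248535156)
win [540.85  43.97] 28.45611860159402 59.277284838706805
screws [[415.95  76.28]
 [499.7  -78.54]
 [610.02 182.57]
 [693.76  26.5 ]] mean [554.86  51.7 ]
base rear corners [[400.56  80.17   8.  ]
 [492.98 -95.     8.  ]]
yaw 28.56783498355323 220.9636330688102
leaf ends [[578.27  90.52  38.  ]
 [601.41  50.46  38.  ]]
389.32428 374.17188
(253, 177) [488.3   15.16  38.38]
(245, 145) [517.1   39.42  38.12]
(250, 90) [572.32  60.5   24.03]
(171, 150) [467.58 115.04   7.07]
(290, 130) [552.16  -2.48   7.62]
```

View pics/crop1.png

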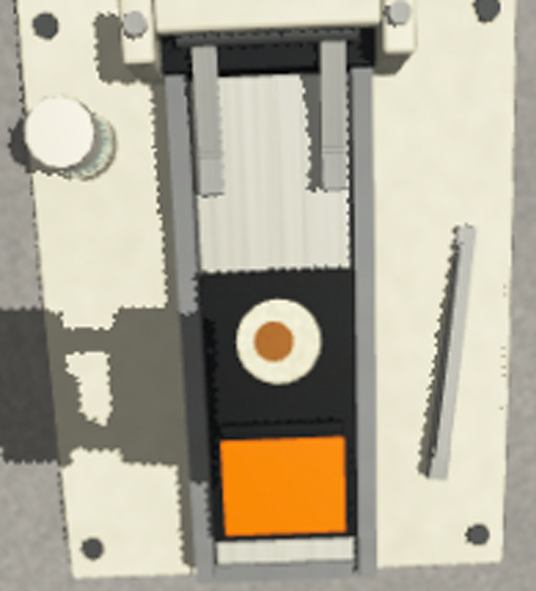

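```bash
python3 -m handwheel '[[0,0,-2.3,-5,2,50,1],[0,0,-2.3,-11.7,5.3,100,1],[0,0,-2.3,-11.7,5.3,150,1],[0,0,-2.3,-11.7,5.3,190,1],[0,0,-2.3,-11.7,5.3,210,1],[0,0,-2.3,-11.7,5.3,210,1],[0,0,-2.3,-11.7,5.3,210,1]]' 40
python3 - <<'E'
from h import *
import pickle
for i in range(3):
  o=get_obs();print(o['time'],o['position'],o['ft_force'],o['eef_rot'])
  s=snapshot('wrist')
save(s,'wrist2.png');pickle.dump((s,o),open('wrist2.pkl','wb'))
q=o['eef_rot'];W=Ro.from_quat([q[1],q[2],q[3],q[0]]).as_matrix();print(W)
s=snapshot('scene');save(s,'scene2.png')
c=s['color'][160:276,176:331];cv2.imwrite('pics/crop2.png',cv2.cvtColor(cv2.resize(c,None,fx=5,fy=5,interpolation=cv2.INTER_CUBIC),cv2.COLOR_RGB2BGR))
E
```

```text
time: 3.12
position: [497.7, 18.8, 61.0]
eef_rot: [0.0, 0.969, 0.245, 0.001]
ft_force: [0.3, -0.2, 0.4]
opening: 0.3
3.125 [497.66141853  18.79931921  61.0466857 ] [ 0.33202989 -0.19411209  0.35957937] [6.66432691e-05 9.69468388e-01 2.45215408e-01 6.66084761e-04]
3.175 [497.85558862  18.84979382  61.26917548] [ 0.22371884  0.81817214 -0.30919414] [5.38764235e-05 9.69476824e-01 2.45181076e-01 9.61717737e-04]
3.225 [497.86580521  18.85358131  61.3261928 ] [-0.69263342 -1.20885891  0.25743614] [3.88489343e-05 9.69484979e-01 2.45148447e-01 1.05456151e-03]
[[ 8.79802253e-01  4.75335393e-01  2.06381059e-03]
 [ 4.75335557e-01 -8.79804475e-01  4.41721316e-04]
 [ 2.02571557e-03  5.92375149e-04 -9.99997773e-01]]
```

View pics/wrist2.png

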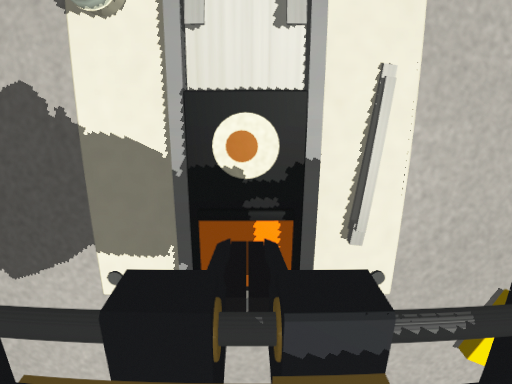

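View pics/crop2.png

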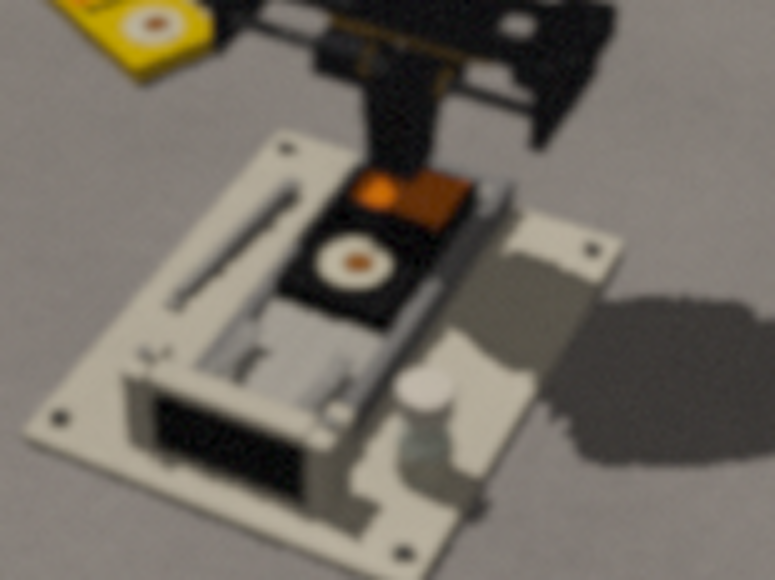

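Fingertips are over the pad with yaw matching the dock, about 1.6 mm to the right. I'll go down, correcting that.

```bash
python3 -m handwheel '[[0,0,0,-1,-1.5,10,1],[0,0,0,-1,-1.5,18,1],[0,0,0,-1,-1.5,22,1],[0,0,0,-1,-1.5,24,1],[0,0,0,-1,-1.5,24,1]]' 40
```

```text
time: 3.95
position: [495.3, 19.4, 36.3]
eef_rot: [-0.0, 0.97, 0.245, -0.0]
ft_force: [-2.3, 1.1, 8.8]
opening: 0.3
```

```bash
python3 -m handwheel '[[0,0,0,0,0,2,1],[0,0,0,0,0,4,1],[0,0,0,0,0,6,1],[0,0,0,0,0,7,1],[0,0,0,0,0,7,1]]' 40
```

```text
time: 4.58
position: [496.6, 19.1, 32.1]
eef_rot: [-0.001, 0.97, 0.244, 0.001]
ft_force: [-10.1, 0.6, 45.3]
opening: 0.3
```

```bash
python3 -m handwheel '[[0,0,0,0,0,-0.8,1],[0,0,0,3,0,-0.8,1],[0,0,0,6,0,-0.8,1],[0,0,0,10,0,-0.8,1],[0,0,0,10,0,-0.8,1]]' 40
python3 - <<'E'
from h import *
import pickle
o=get_obs();s=snapshot('wrist');save(s,'wrist3.png');pickle.dump((s,o),open('wrist3.pkl','wb'))
print(o['position'],o['ft_force'],o['wrist_torque'],get_obs()['ft_force'])
E
```

```text
time: 5.2
position: [505.2, 23.4, 32.2]
eef_rot: [-0.0, 0.97, 0.244, 0.001]
ft_force: [-7.6, -1.5, 35.5]
opening: 0.4
[505.15526825  23.44049632  32.22394203] [-7.63532063 -1.51123784 35.52387989] [-0.24051653  1.85313239 -0.02999472] [-8.22574388 -0.50773283 34.55433501]
```

View pics/wrist3.png

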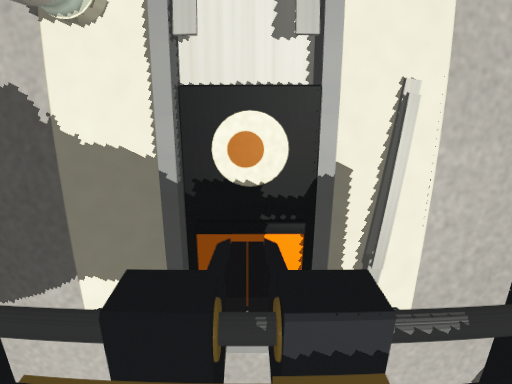

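The carrier is pressed level. I'll measure whether it moved along with the fingers.

```bash
cat >> h.py <<'E'
C=np.array([554.9,51.7]);ax=np.array([np.cos(np.radians(28.5)),np.sin(np.radians(28.5))]);ay=np.array([-ax[1],ax[0]])
def dk(p): p=np.atleast_2d(p)[:,:2]-C; return np.c_[p@ax,p@ay]
E
python3 - <<'E'
from h import *
import pickle
np.set_printoptions(precision=2,suppress=True)
s,o=pickle.load(open('wrist1.pkl','rb'))
print('before: win,front edge,pad',dk(ray(s,[(251,124)],39,o)),dk(ray(s,[(250.5,98.5)],39,o)))
s,o=pickle.load(open('wrist3.pkl','rb'))
print('now',dk(ray(s,[(250,148)],32,o)),dk(ray(s,[(250,85)],32,o)),'padfront',dk(ray(s,[(245,234.5)],32,o)),'tcp',dk(o['position']))
print('leaf ends',dk(ray(s,[(185,34),(306,33)],38,o)))
E
```

```text
before: win,front edge,pad [[-16.21  -0.22]] [[10.83 -0.68]]
now [[-4.66 -1.96]] [[21.4 -2. ]] padfront [[-45.01   0.4 ]] tcp [[-57.2  -1.1]]
leaf ends [[ 40.56  22.77]
 [ 40.72 -23.3 ]]
```

```bash
python3 -m handwheel '[[0,0,0,5,0,-0.3,1],[0,0,0,10,0,-0.3,1],[0,0,0,15,0,-0.3,1],[0,0,0,20,0,-0.3,1],[0,0,0,25,0,-0.3,1],[0,0,0,30,0,-0.3,1],[0,0,0,30,0,-0.3,1]]' 40
python3 - <<'E'
from h import *
import pickle
o=get_obs();s=snapshot('wrist');save(s,'wrist4.png');pickle.dump((s,o),open('wrist4.pkl','wb'))
print(dk(o['position']),o['position'],o['ft_force'])
E
```

```text
time: 6.12
position: [532.0, 38.0, 32.4]
eef_rot: [-0.0, 0.97, 0.245, 0.001]
ft_force: [-4.5, 0.2, 27.4]
opening: 0.7
[[-26.67456606  -1.12184388]] [531.99323251  37.98610153  32.35584948] [-4.45004639  0.16044443 27.37391994]
```

View pics/wrist4.png

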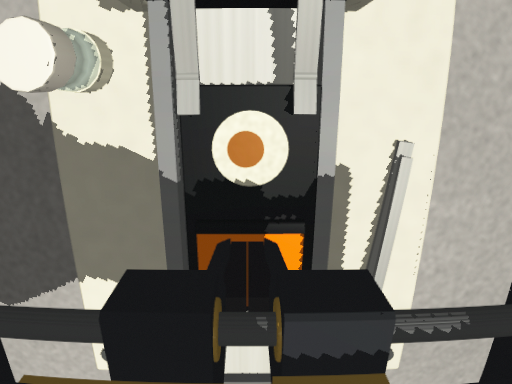

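The nose is passing under both leaves, with the carrier's front edge at row 85 and the leaf ends at row 113. Continuing.

```bash
python3 -m handwheel '[[0,0,0,5,0,0,1],[0,0,0,10,0,0,1],[0,0,0,15,0,0,1],[0,0,0,20,0,0,1],[0,0,0,25,0,0,1],[0,0,0,29,0,0,1],[0,0,0,29,0,0,1]]' 40
python3 - <<'E'
from h import *
import pickle
o=get_obs();s=snapshot('wrist');save(s,'wrist5.png');pickle.dump((s,o),open('wrist5.pkl','wb'))
print(dk(o['position']),o['position'],o['ft_force'])
E
```

```text
time: 7.05
position: [557.5, 51.8, 32.4]
eef_rot: [-0.0, 0.97, 0.245, 0.001]
ft_force: [-5.2, 0.2, 26.1]
opening: 0.2
[[ 2.36748053 -1.15540521]] [557.53189412  51.8142742   32.38748404] [-5.1600498   0.2216387  26.10279282]
```

```bash
python3 -m handwheel '[[0,0,0,1,0,0,1],[0,0,0,2,0,0,1],[0,0,0,2,0,0,1]]' 40
```

```text
time: 7.48
position: [558.7, 52.5, 32.4]
eef_rot: [-0.0, 0.97, 0.245, 0.001]
ft_force: [-6.7, -0.3, 25.8]
opening: 0.3
```

View pics/wrist5.png

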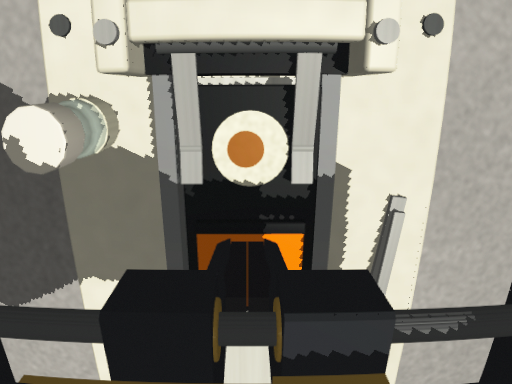

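```bash
python3 -m handwheel '[[0,0,0,1,0,0,1],[0,0,0,2,0,0,1],[0,0,0,2,0,0,1]]' 40; python3 -m handwheel '[[0,0,0,1,0,0,1],[0,0,0,1,0,0,1]]' 40;python3 -m handwheel '[[0,0,0,1,0,0,1],[0,0,0,1,0,0,1]]' 40
```

```text
time: 7.85
position: [560.5, 53.4, 32.4]
eef_rot: [-0.0, 0.97, 0.245, 0.001]
ft_force: [-7.0, -0.6, 26.5]
opening: 0.2
time: 8.1
position: [561.2, 53.9, 32.4]
eef_rot: [-0.0, 0.97, 0.244, 0.001]
ft_force: [-6.0, -0.7, 26.9]
opening: 0.6
time: 8.35
position: [561.3, 53.9, 32.4]
eef_rot: [-0.0, 0.97, 0.244, -0.0]
ft_force: [-9.1, -1.7, 29.7]
opening: 0.6
```

```bash
python3 -m handwheel '[[0,0,0,1,0,0,1],[0,0,0,1,0,0,1]]' 40; 
python3 - <<'E'
from h import *
import pickle
np.set_printoptions(precision=2,suppress=True)
o=get_obs();s=snapshot('wrist');save(s,'wrist6.png');pickle.dump((s,o),open('wrist6.pkl','wb'))
print(dk(o['position']),o['position'],o['ft_force'])
c=s['color'][40:250,140:350];cv2.imwrite('pics/crop6.png',cv2.cvtColor(cv2.resize(c,None,fx=2.8,fy=2.8,interpolation=cv2.INTER_CUBIC),cv2.COLOR_RGB2BGR))
hsv=cv2.cvtColor(s['color'],cv2.COLOR_RGB2HSV)
w=cv2.inRange(hsv,(0,0,130),(179,110,255));w[:,:204]=0;w[:,289:]=0;w[:105]=0;w[190:]=0
cw=max(cv2.findContours(w,0,1)[0],key=cv2.contourArea);Q=ray(s,cw.reshape(-1,2),32,o)
p=cv2.minEnclosingCircle(Q[:,:2].astype(np.float32));print(p,dk(p[0]))
E
```

```text
time: 8.6
position: [561.2, 53.9, 32.3]
eef_rot: [-0.0, 0.97, 0.244, -0.001]
ft_force: [-12.3, -2.3, 33.1]
opening: 0.5
[[ 6.62 -1.09]] [561.24  53.9   32.31] [-12.33  -2.34  33.05]
((607.3211059570312, 78.04206848144531), 16.5684814453125) [[58.64 -1.86]]
```

View pics/crop6.png

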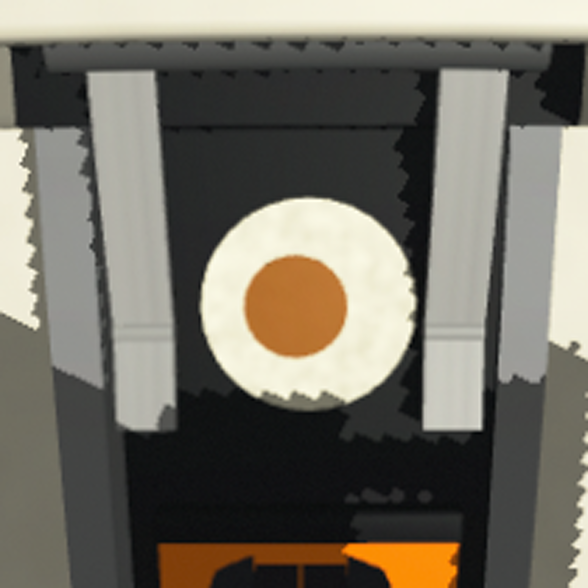

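The nose is against the stop: the TCP stopped advancing while the forward force rose, no gap shows ahead of the nose, and window-based carrier x is about 30.6. Now straight up to release.

```bash
python3 -m handwheel '[[0,0,0,0,0,-1,1],[0,0,0,0,0,-2,1],[0,0,0,0,0,-3,1],[0,0,0,0,0,-4,1],[0,0,0,0,0,-5,1],[0,0,0,0,0,-6,1],[0,0,0,0,0,-8,1],[0,0,0,0,0,-12,1],[0,0,0,0,0,-20,1],[0,0,0,0,0,-30,1],[0,0,0,0,0,-30,1]]' 40; 
python3 - <<'E'
from h import *
import pickle
np.set_printoptions(precision=2,suppress=True)
o=get_obs();s=snapshot('wrist');save(s,'wrist7.png');pickle.dump((s,o),open('wrist7.pkl','wb'))
print(dk(o['position']),o['position'],o['ft_force'])
hsv=cv2.cvtColor(s['color'],cv2.COLOR_RGB2HSV)
w=cv2.inRange(hsv,(0,0,130),(179,110,255));w[:,:204]=0;w[:,289:]=0;w[:105]=0;w[190:]=0
cw=max(cv2.findContours(w,0,1)[0],key=cv2.contourArea)
for z in (32,35):
  Q=ray(s,cw.reshape(-1,2),z,o);p=cv2.minEnclosingCircle(Q[:,:2].astype(np.float32));print(p,dk(p[0]))
E
```

```text
time: 10.02
position: [563.0, 55.6, 61.4]
eef_rot: [0.0, 0.97, 0.245, 0.001]
ft_force: [-0.0, 0.3, 0.5]
opening: 0.7
[[ 9.02 -0.45]] [563.04  55.6   61.43] [-0.    0.27  0.53]
((606.8159790039062, 77.77721405029297), 16.879423141479492) [[58.07 -1.86]]
((607.2335815429688, 78.04019927978516), 16.589906692504883) [[58.56 -1.82]]
```

View pics/wrist7.png

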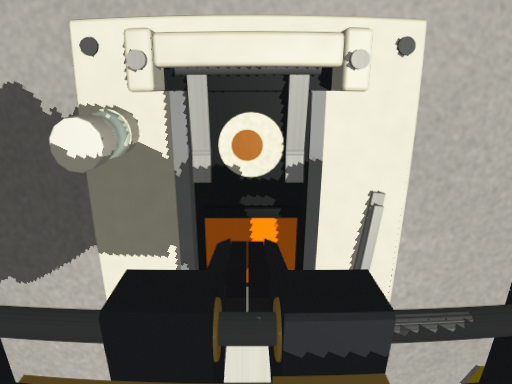

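The carrier stayed put after release (window still at dock x ≈ 58.6). I'll retreat up and take a clear look.

```bash
python3 -m handwheel '[[0,0,0,0,0,-30,1],[0,0,0,0,0,-80,1],[0,0,0,-20,0,-130,1],[0,0,0,-45,0,-180,1],[0,0,0,-60,0,-200,1],[0,0,0,-60,0,-200,1],[0,0,0,-60,0,-200,1]]' 40; 
python3 - <<'E'
from h import *
import pickle
np.set_printoptions(precision=2,suppress=True)
o=get_obs();s=snapshot('wrist');save(s,'wrist8.png');pickle.dump((s,o),open('wrist8.pkl','wb'))
print(o['position'],o['ft_force'])
hsv=cv2.cvtColor(s['color'],cv2.COLOR_RGB2HSV)
m=cv2.inRange(hsv,(3,180,60),(16,255,255));m[:,:200]=0;m[:,300:]=0
for c in cv2.findContours(m,0,1)[0]:
  if cv2.contourArea(c)>60:
    r=cv2.minAreaRect(ray(s,c.reshape(-1,2),35,o)[:,:2].astype(np.float32));print(r,dk(r[0]))
R,t=cam(s,o)
def at(u,v):
    p=cv2.undistortPoints(np.array([[[u,v]]],float),s['intrinsics'],np.array(s['dist_coeffs'])).ravel()
    return R.T@(np.array([*p,1])*s['depth'][v,u]-t)
for x in (-10,2,18,40): 
    for y in (-14,14):
        X=C+ax*x+ay*y;u,v=proj(s,[X[0],X[1],35],o)[0].round().astype(int);print(x,y,(u,v),at(u,v)[2])
s2=snapshot('scene');save(s2,'scene8.png')
c=s2['color'][160:276,176:331];cv2.imwrite('pics/crop8.png',cv2.cvtColor(cv2.resize(c,None,fx=5,fy=5,interpolation=cv2.INTER_CUBIC),cv2.COLOR_RGB2BGR))
E
```

```text
time: 10.95
position: [509.3, 27.7, 259.3]
eef_rot: [-0.0, 0.969, 0.245, -0.001]
ft_force: [-0.0, 0.2, -0.1]
opening: 0.3
[509.32  27.68 259.31] [-0.01  0.24 -0.06]
((554.5416870117188, 49.88969421386719), (39.71257781982422, 50.17831802368164), 28.428354263305664) [[-1.18 -1.42]]
-10 -14 (np.int64(261), np.int64(122)) 34.45989018242278
-10 14 (np.int64(235), np.int64(122)) 33.94902767896721
2 -14 (np.int64(262), np.int64(110)) 33.298066945844795
2 14 (np.int64(235), np.int64(110)) 35.4580344824563
18 -14 (np.int64(262), np.int64(95)) 33.7775698677153
18 14 (np.int64(235), np.int64(95)) 34.38456991262561
40 -14 (np.int64(262), np.int64(73)) 34.07352003178843
40 14 (np.int64(235), np.int64(73)) 34.66152134781535
```

View pics/wrist8.png

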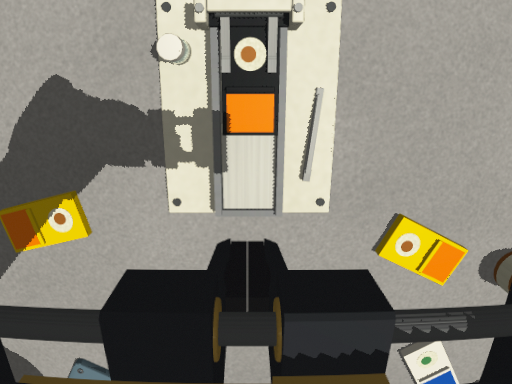

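View pics/crop8.png

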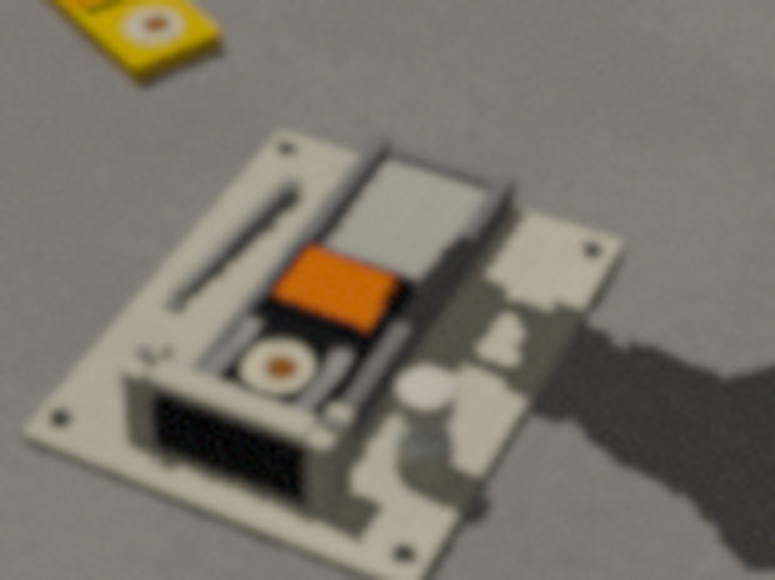

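Pad centre is at dock x = -1.2 mm, against -1 mm at home. The carrier's top is level at about 34.3 mm, so the clip is clamping it. Vial and tweezers are where they were, and the robot is clear.

```bash
python3 -c "
from plant import sign_off
print(sign_off())"
```

```text
the job is handed in; nothing more can be done
None
```

The black carrier is loaded and held by the clip, and I handed the job in at about 11 s of the 32 s allowed.

**What I did:** I pressed the carrier down on its orange pad with closed fingertips until the bed reached its hard stop (fingertips at 32 mm). Still pressing with about 25–35 N, I slid it under the clip until the fingertips stopped advancing and the forward force rose to 12 N. Then I lifted straight off.

**Last checks:**
- **Home position:** the pad centre was at dock x = -1.2 mm, against -1 mm expected at home. The window gave a carrier position of about 30.6 mm before and after release, against 30 mm. These agree within the 2 mm calibration, and no gap showed at the stop.
- **Clamped:** the carrier's top is level at about 34.3 mm, which fits the clip holding it. I had no direct reading of the clip angle.
- **Surroundings:** the vial and tweezers look unmoved, and the robot is clear with about 0 N on the tool.

**Force peak:** the fingertip force reached 45 N for a moment at the bed's hard stop, more than I intended, so I eased it before sliding. The 40 N limit is stated for the arm and gripper body, and the wrist limit is 120 N.

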